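# Close up the packed parts case and draw out its trolley handle

### The arm

A 6-joint arm with a two-finger parallel gripper is mounted at the origin on the work surface. World frame = base frame: x ahead of the robot, y to its left, z up, the work surface at z = 0. Lengths are in m, angles in rad, forces in N, time in s.
With the tool pointing down it reaches from about 0.425 to 1.125 m from the base axis. Payload 14.9 kg.
Tool frame: the origin (TCP) lies midway between the tips of the shut fingers; the grasp point (between the pads) lies 19 mm behind it (bot.grasp_offset is the distance from the TCP to the grasp point, in m); y points along the fingers, z is the direction in which the jaws open and shut, and the axes are right-handed (so a half turn about y gives the same grasp; the last joint's range is limited). The gripper opens to 91 mm and grips with 3 to 60 N. Pads are 32 mm wide; open, the fingers measure 118 mm over their backs; the gripper's body (76 mm by 178 mm) begins 60 mm behind the grasp point.
Start: joints at [-1.227, 0.379, 1.734, -0, 1.028, -0.033], TCP at [0.258, -0.651, 0.214] pointing down, gripper open.
Joint ranges: [-2.77, 2.77], [-0.74, 2.19], [0, 2.66], [-1.06, 4.2], [0.31, 2.87], [-3.08, 3.08]. Speed limits (rad/s): [1.89, 1.89, 2.39, 3.14, 3.14, 3.14].

### API

Orientations are given as a 3x3 rotation matrix whose columns are the frame's x, y, z axes.
In Python, from station import bot gives the robot as it stands.
- The arm moves only by the tool move_arm, never from a script. Its argument "commands" is one flat list of numbers, 7 for each row, row after row: the finger opening in mm, from 0 to 91.2, then the shift along the tool's x, y, z in mm, then the turn, a rotation vector about the tool's x, y, z in degrees. In form: [claw, x, y, z, ax, ay, az, claw, x, y, z, ax, ay, az, ...]. A call has 1 to 8 rows; each row shifts and turns the commanded pose from where the row before left it, along the tool's axes as they then stand; what a row does not reach is not made up. A row lasts 1/12 s, in which the tool goes at most 41.7 mm and 7.16 degrees, less where a joint would pass 70% of its speed; a pose out of reach is approached as far as the arm can. A call with a gripper value outside its range is refused whole. The fingers move at their own pace and stop on an object; the grip force is fixed at half the most. Time passes only in rows, so rows that do not move let the fingers close. It gives the time, the measured TCP pose, the force and the opening at its end, in the units of the state.
- bot.observe(): the state, without advancing time (a new reading comes with each control period).
- bot.camera(name): name is "scene" or "top"; returns a dict with "img" (400x640x3 uint8, red, green, blue), "fx", "fy", "cx", "cy" (pixels), "D" ([k1, k2, p1, p2, k3] as OpenCV has them; the pictures are not rectified), "origin" and "orientation" of the camera in the world. Camera axes: x right, y down, z forward; pixel columns grow to the right and rows downward; lengths in m; the calibration is good to about 2 mm. A picture is of the moment at which its call begins. There is no depth.
- bot.sign_off(): hands the job in, once; it reports no verdict.
Trained networks look in the newest picture that a camera, given by its name, has taken for a name from the list of things; names that differ only in an ending like _2 or _b are one class to them, and where a whole thing is asked for, a point or a joint stands for the part that bears it (a point fixed in the world has none). Each returns a list of dicts, best first, with "p" (0 to 1); they miss things now and then, are a little off and sometimes report something else, mostly with a low value. They report only what shows in the picture. A call takes as long as a camera call.
- bot.look_for(camera, target): "location" ([column, row] in pixels, amid what is visible of it).
- bot.outline_of(camera, target): "pixels" (400x640 bool, what is visible of it) and "location" ([column, row] in pixels, amid what is visible of it).
The state is a dict: "time_s": time; "joint_pos": joint angles; "joint_vel": joint speeds; "joint_torque": joint torques, N m; "tool_pos": TCP position; "tcp_rot": TCP orientation; "ft_force": force on the tool from outside, world axes, zero at the start; "moment": the same for the moment, N m; "gripper_width": finger opening in m.
Only numpy, scipy, OpenCV 4.12 (cv2) and the standard library are available. Lean on these libraries where they do the work, as an engineer would, in place of code of your own. Each camera call takes 0.05 s, during which the arm holds its last target.

### The job

The wheeled clear parts case on the tray is packed: slide its open door fully shut and fold the hasp down flat over the staple, so that the case is closed up. Then take the grip of the trolley handle so that the button in its outer face is squeezed in, draw the handle straight out past the first stop to the second one, fully extended, and finish while still holding the grip there, the handle not let go. Leave the other things on the tray where they lie.

Things in the scene. Friction and masses are not known exactly. Their poses are not given: they have to be found in the camera images.
- case: Clear plastic parts case on wheels, 220 x 360 mm, 91 mm high, lying on its back, fixed, on the tray floor (8 mm above the table). Origin: centre of its underside. Its x axis runs across it (near long side at -x), y along it: wheels at the +y end; the trolley handle comes out of the -y end face (y = -180 mm). The door's top face is at z = 90 mm. A wagon is packed inside.
- door (a joint): The sliding door of the case: m by which it stands open. 0 = shut against its stop, 0.150 = wide open; it slides along the case's y axis, towards +y to shut; needs 1 to 2 N and stays where it is left.
- door_pull (a point): Centre of the door's upright finger pull, a bar 60 (case x) x 12 (case y) x 22 (z) mm standing on the door; its top is 11 mm above this point, the door's surface 11 mm below it. It moves with the door.
- staple (a point): Top centre of the door's steel staple, a block 9 (case x) x 10 (case y) mm, 9 mm high. Moves with the door; with the door shut it stands 28 mm from the hasp's hinge line and the folded leaf's slot (17 x 17 mm) drops over it. With the door more than about 3 mm open the leaf lands on it or misses it.
- hasp (a joint): Angle of the hasp leaf (rad): 0 = folded flat on the door over the staple, 1.57 = standing upright, more = leaning outward over the near side. It turns about a line along the case's y axis; it stays where it is left and about 1 N at its end moves it.
- hasp_hinge (a point): Middle of the hasp's hinge line, on the near (-x) long edge of the case, 94.5 mm above the case's underside. Fixed to the case. The leaf folds towards the case's +x.
- hasp_end (a point): Middle of the free end of the hasp leaf: a slotted steel leaf 56 mm long from the hinge, 34 mm wide (case y) and 4 mm thick; its slot lies 20 to 37 mm from the hinge, so the last 19 mm are a plain tab to push on. Moves with the leaf.
- handle (a joint): How far the trolley handle is drawn out (m): 0 = stowed, 0.085 = first stop, 0.168 to 0.170 = second stop, its end. Locked at each stop (2.5 mm of play) unless the button is in; with the button kept in it slides along the case's -y with about 3 N. If the button is let out between stops, the handle catches at the next one.
- grip_mid (a point): Centre of the handle's grip, a bar 132 (case x) x 26 (case y) x 34 (z) mm, 60 mm above the case's underside, parallel to the end face and 45 mm clear of it when stowed; its posts and two 12 mm tubes are 55 mm either side of the centre, the space between them is free. Moves with the handle.
- button (a joint): How far the handle's release button is pressed in (m): 0 = out, 0.006 = fully in. It moves with the handle. More than 0.005 frees the handle. Spring force 3 N at rest, 8 N fully in.
- button_face (a point): Centre of the button's face: the button, 44 (case x) x 20 (z) mm, stands 7 mm proud of the middle of the grip's outer (-y) face and is pressed towards the case's +y; pinching the middle of the grip along the case's y presses it in.
- flat_wagon_mid (a point): Bystander: small white flat train wagon on wheels, 64 x 32 x 24 mm; point at its centre.
- cup_mid (a point): Bystander: red silicone cup, 72 mm across, 75 mm high; point half-way up.
- dish_mid (a point): Bystander: round steel dish of grey plates, 100 mm across, 30 mm high; point half-way up.
- separator_mid (a point): Bystander: blue brick separator lying flat, 77 x 16 x 12 mm; point near its centre.
- brick_stack_mid (a point): Bystander: stepped stack of bricks, 64 x 16 x 38 mm; point half-way up.
- jar_mid (a point): Bystander: clear jar with steel lid, 60 mm across, 85 mm high; point half-way up.
- brush_mid (a point): Bystander: flat dusting brush lying down, 125 x 22 x 12 mm, along the far side of the case; point near its centre.

How it is judged:
On the way, in this order (a step that is already met when the one before it is completed fails the run):
1. the door is slid shut (value of joint door below 0.004 m), for 0.2 s.
2. the hasp lies flat over the staple, the door still shut (value of joint hasp below 0.1 rad and value of joint door below 0.004 m), for 0.2 s.
3. the button is squeezed in while the handle is still stowed (value of joint button above 0.003 m and value of joint handle below 0.02 m), for 0.05 s.
4. the handle is drawn past the first stop by the grip (value of joint handle above 0.1 m and contact force between the fingers and handle above 1 N), for 0.05 s.
At the end, for the whole second after the job is handed in: The handle is at its second stop (drawn out more than 163 of 170 mm), still, and held by the fingers with more than 2 N through the last second; the door is shut (within 6 mm) and the hasp flat (within 0.1 rad) (value of joint handle above 0.163 m and velocity of joint handle between -0.01 and 0.01 m/s and contact force between the fingers and handle above 2 N and value of joint door below 0.006 m and value of joint hasp below 0.1 rad); the arm keeps its last pose, push and grip.
It fails at once if a bystander on the tray is shifted by more than 25 mm (distance of any of flat_wagon_mid, cup_mid, dish_mid, separator_mid, brick_stack_mid, jar_mid, brush_mid from where it was at the start of the episode above 0.025 m).
It also fails if it takes over 56 s, if anything falls off the work surface, if the arm or the gripper's body presses on something with over 40 N, if the wrist force passes 120 N, or if a joint passes its speed limit or range.

## Working session

There is one attempt and no reset: what is moved stays moved. The work goes in short steps, Python scripts to look and compute and a tool call to move; the robot and the scene stay as the last step left them, time stands still between calls to the robot, and variables do not carry over. Pictures are saved under pics/ and viewed, and the job is handed in when it is done.

Besides the shell and the picture viewer there is one more tool, called after "Emit:" in YAML: its name, and indented under it one key for each argument. move_arm: Moves the arm, as the interface text tells. Its arguments: {"type":"object","properties":{"commands":{"type":"array","items":{"type":"number"}}},"required":["commands"]}

```bash
ls; mkdir -p pics; python3 - <<'E'
from station import bot
import cv2,json
s=bot.observe(); print(s)
for c in ("scene","top"):
    d=bot.camera(c); cv2.imwrite(f"pics/{c}0.png",d["img"][:,:,::-1]); print({k:v for k,v in d.items() if k!="img"})
    for t in ["case","door_pull","staple","hasp_hinge","hasp_end","grip_mid","button_face","flat_wagon_mid","cup_mid","dish_mid","separator_mid","brick_stack_mid","jar_mid","brush_mid"]:
        r=bot.look_for(c,t); print(c,t,[(x["location"],round(x["p"],2)) for x in r[:2]])
print(bot.observe()["time_s"])
E
```

```text
pics
{'time_s': 0.0, 'joint_pos': array([-1.22731404e+00,  3.79426153e-01,  1.73482309e+00, -1.14878438e-05,
        1.02848336e+00, -3.33265787e-02]), 'joint_vel': array([ 3.70797642e-04,  2.82568536e-03, -1.13079901e-05, -1.09235836e-03,
        1.24527930e-03, -9.42450075e-04]), 'joint_torque': array([ 2.40354457e-04, -7.63722825e+01, -4.34367514e+01,  6.50010584e-02,
        4.24394477e-02, -1.25628576e-04]), 'tool_pos': array([ 0.25740148, -0.65050329,  0.213255  ]), 'tcp_rot': array([[-9.29841383e-01, -3.93163660e-04,  3.67960389e-01],
       [-3.67960597e-01,  1.07004972e-03, -9.29840768e-01],
       [-2.81563108e-05, -9.99999350e-01, -1.13964525e-03]]), 'ft_force': array([-0.38871798,  0.04742978, -0.75547474]), 'moment': array([-0.01214087,  0.01034903,  0.02790092]), 'gripper_width': 0.09103951200936632}
{'fx': 447.2145676869308, 'fy': 447.2145676869308, 'cx': 323.577804420724, 'cy': 199.3824998438093, 'D': array([-0.09529454,  0.        ,  0.        ,  0.        ,  0.        ]), 'origin': array([1.17731712, 0.30531574, 1.05160242]), 'orientation': array([[-0.549743  ,  0.6
[... 1029 characters left out ...]
rray([[-0.01825158, -0.97999975,  0.19815995],
       [-0.99981801,  0.01898971,  0.00182505],
       [-0.00555155, -0.19809058, -0.980168  ]])}
top case [([229.6, 228.4], 0.6)]
top door_pull [([242.5, 231.0], 0.78)]
top staple []
top hasp_hinge [([230.7, 227.9], 0.68)]
top hasp_end [([175.2, 280.0], 0.64)]
top grip_mid [([326.1, 228.9], 0.65), ([374.3, 269.2], 0.25)]
top button_face []
top flat_wagon_mid [([377.6, 269.9], 0.64), ([329.1, 226.6], 0.35)]
top cup_mid [([315.3, 135.7], 0.58)]
top dish_mid [([244.2, 138.0], 0.57)]
top separator_mid [([352.7, 191.1], 0.48)]
top brick_stack_mid [([469.6, 276.1], 0.63)]
top jar_mid [([388.9, 141.4], 0.69)]
top brush_mid [([245.1, 179.3], 0.78)]
1.5
```

```bash
python3 - <<'E'
import cv2
a=cv2.imread("pics/scene0.png"); cv2.imwrite("pics/s0c.png",cv2.resize(a[120:345,200:500],(800,600),interpolation=cv2.INTER_CUBIC))
a=cv2.imread("pics/top0.png"); cv2.imwrite("pics/t0c.png",cv2.resize(a[100:325,110:410],(800,600),interpolation=cv2.INTER_CUBIC))
E
```

```text
(no output)
```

View pics/scene0.png

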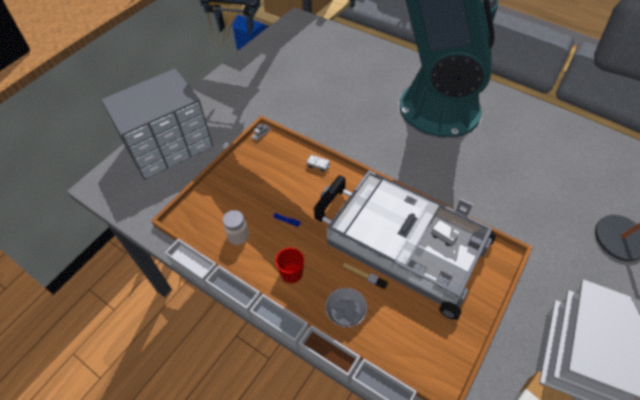

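View pics/top0.png

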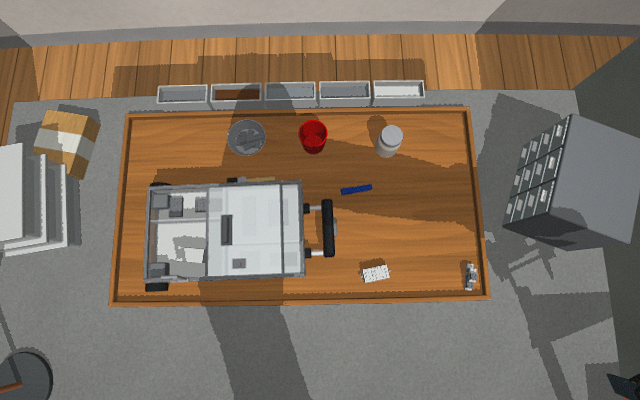

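```bash
ls pics
```

```text
s0c.png
scene0.png
t0c.png
top0.png
```

View pics/s0c.png

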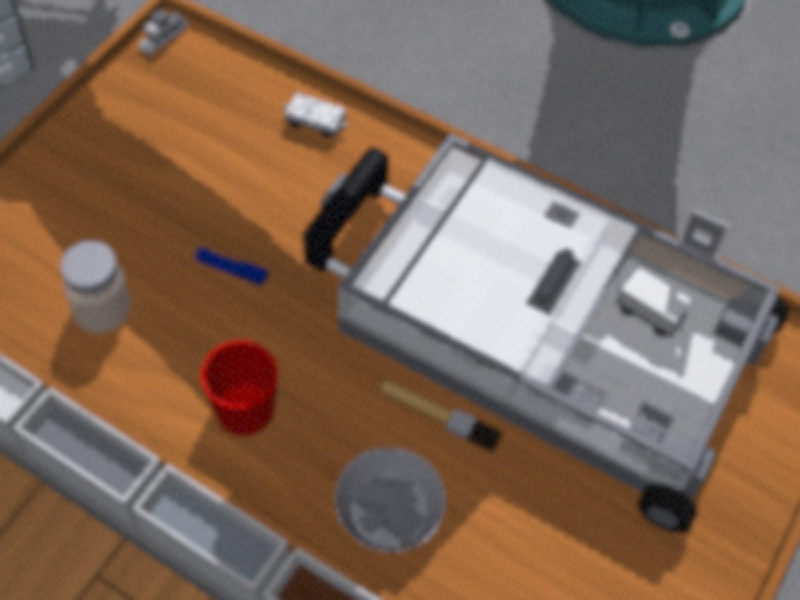

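View pics/t0c.png

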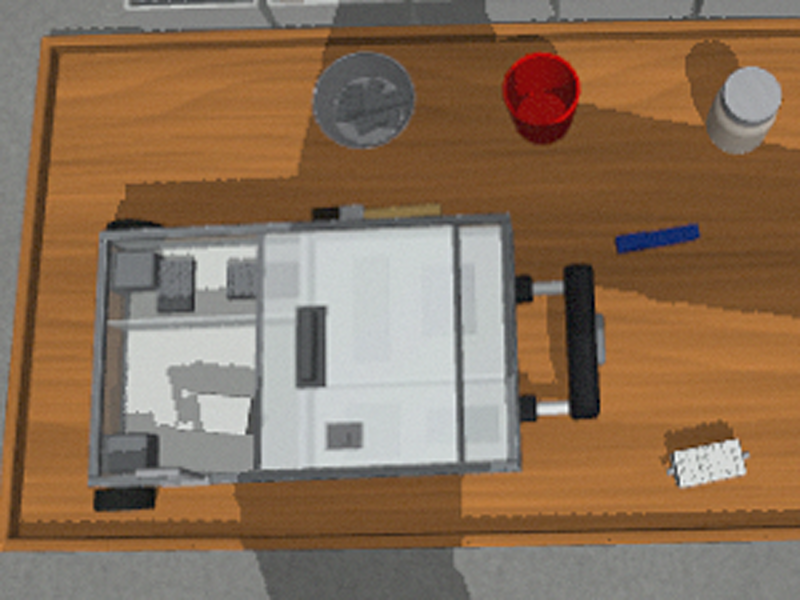

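```bash
cat > h.py <<'E'
import numpy as np,cv2
from scipy.optimize import least_squares
K={'scene':dict(f=447.2145676869308,c=(323.577804420724,199.3824998438093),D=[-0.09529454,0,0,0,0],o=[1.17731712,0.30531574,1.05160242],R=[[-0.549743,0.67815876,-0.48773285],[0.83531026,0.44190414,-0.32707414],[-0.00627702,-0.58721498,-0.80940668]]),
'top':dict(f=362.6428132342054,c=(316.65639959411425,204.01808749027126),D=[-0.05300205,0,0,0,0],o=[0.44688425,-0.06319217,0.90914851],R=[[-0.01825158,-0.97999975,0.19815995],[-0.99981801,0.01898971,0.00182505],[-0.00555155,-0.19809058,-0.980168]])}
def proj(c,P):
    k=K[c];R=np.array(k['R']).T;A=np.array([[k['f'],0,k['c'][0]],[0,k['f'],k['c'][1]],[0,0,1.]])
    return cv2.projectPoints(np.atleast_2d(np.array(P,float)),cv2.Rodrigues(R)[0],-R@np.array(k['o']),A,np.array(k['D']))[0][:,0]
def ray(c,uv,z):
    k=K[c];A=np.array([[k['f'],0,k['c'][0]],[0,k['f'],k['c'][1]],[0,0,1.]])
    n=cv2.undistortPoints(np.array([[uv]],float),A,np.array(k['D']))[0,0]
    d=np.array(k['R'])@[n[0],n[1],1];o=np.array(k['o']);return o+d*(z-o[2])/d[2]
def cw(q,P):
    P=np.atleast_2d(np.array(P,float));c,s=np.cos(q[2]),np.sin(q[2])
    return np.c_[q[0]+c*P[:,0]-s*P[:,1],q[1]+s*P[:,0]+c*P[:,1],P[:,2]+.008]
def tc(u,v):return (110+u/2.6667,100+v/2.6667)
def sc(u,v):return (200+u/2.6667,120+v/2.6667)
E
python3 - <<'E'
from h import *
obs={'top':[(tc(513,217),(.11,-.18,.091)),(tc(519,468),(-.11,-.18,.091)),(tc(100,232),(.11,.18,.091)),(tc(92,485),(-.11,.18,.091))],
'scene':[(sc(453,138),(-.11,-.18,.091)),(sc(342,296),(.11,-.18,.091)),(sc(780,285),(-.11,.18,.091)),(sc(697,464),(.11,.18,.091))]}
def f(q,cs):return np.concatenate([(proj(c,cw(q,[p for _,p in obs[c]]))-np.array([u for u,_ in obs[c]])).ravel() for c in cs])
for cs in (['top'],['scene'],['top','scene']):
    r=least_squares(f,[.45,.15,0],args=(cs,)); print(cs,r.x,np.degrees(r.x[2]),np.round(r.fun.reshape(-1,2),1).tolist())
q=r.x
def loc(w):
    c,s=np.cos(q[2]),np.sin(q[2]);d=w[:2]-q[:2];return [c*d[0]+s*d[1],-s*d[0]+c*d[1]]
print('pull',loc(ray('top',tc(311,346),.12)),loc(ray('scene',sc(555,276),.118)))
print('staple',loc(ray('top',tc(344,435),.107)),loc(ray('scene',sc(562,212),.107)))
print('grip',loc(ray('top',tc(581,340),.085)))
for a in (1.57,1.8,2.0,2.3):
  for y in (.106,):
    P=[(-.11+.056*np.cos(a),y,.0945+.056*np.sin(a))]
    w=cw(q,P); print(a,(proj('scene',w)-[200,120])*2.6667,(proj('top',w)-[110,100])*2.6667)
E
```

```text
['top'] [0.55427146 0.14863572 0.02281443] 1.3071704036889764 [[-0.4, -1.5], [0.7, 1.2], [0.7, -0.5], [-1.0, 0.7]]
['scene'] [0.55660932 0.15465804 0.04622998] 2.648782917805335 [[-1.8, -0.9], [-0.5, -1.8], [0.7, -0.5], [1.5, 2.2]]
['top', 'scene'] [0.55504171 0.15132383 0.03160653] 1.8109206409196625 [[-2.0, -2.5], [-0.1, 0.1], [-0.9, -0.2], [-1.7, 1.0], [-1.6, -2.2], [-1.3, -3.9], [-0.1, -0.5], [-0.7, 1.5]]
pull [np.float64(-0.0029490571514842146), np.float64(-0.013911897331117128)] [np.float64(0.006593500095074613), np.float64(-0.006538793813306728)]
staple [np.float64(-0.07628401348211154), np.float64(-0.03774185009744418)] [np.float64(-0.07216273937666517), np.float64(-0.03428364162407786)]
grip [np.float64(-0.0043696878696599245), np.float64(-0.23762861237139857)]
1.57 [[723.66688549 214.77557653]] [[144.85542832 484.88317547]]
1.8 [[728.01624683 206.25056645]] [[145.25884939 501.73873993]]
2.0 [[730.90145603 200.79028749]] [[146.89185897 515.59891311]]
2.3 [[733.43965167 196.42705913]] [[151.3631365  533.50520594]]
```

```bash
cat > ov.py <<'E'
from h import *
import sys
def overlay(img,c,q,box,out,door=.08,hasp=1.57,han=0.):
    x0,y0,x1,y1=box;s=min(800/(x1-x0),600/(y1-y0))
    im=cv2.resize(img[y0:y1,x0:x1],None,fx=s,fy=s,interpolation=cv2.INTER_CUBIC)
    def poly(P,col):
        p=((proj(c,cw(q,P))-[x0,y0]+.5)*s).astype(int);cv2.polylines(im,[p.reshape(-1,1,2)],True,col,1,cv2.LINE_AA)
    def rect(cx,cy,wx,wy,z):return [(cx+a*wx/2,cy+b*wy/2,z) for a,b in((-1,-1),(1,-1),(1,1),(-1,1))]
    poly(rect(0,0,.22,.36,.091),(0,255,0))
    poly(rect(0,-.238-han,.132,.026,.077),(0,0,255));poly(rect(0,-.2545-han,.044,.007,.07),(0,255,255))
    y=door_pull_y=PY-door
    poly(rect(0,y,.06,.012,.112),(255,0,255)); poly(rect(-.082,SY-door,.009,.010,.099),(255,0,0))
    ca,sa=np.cos(hasp),np.sin(hasp)
    poly([(-.11+d*ca,SY+e,.0945+d*sa) for d,e in((0,-.017),(0,.017),(.056,.017),(.056,-.017))],(0,165,255))
    cv2.imwrite(out,im)
PY=.07;SY=.05
E
python3 - <<'E'
from h import *
import ov
obs={'top':[(tc(513,217),(.11,-.18,.091)),(tc(519,468),(-.11,-.18,.091)),(tc(100,232),(.11,.18,.091)),(tc(92,485),(-.11,.18,.091)),
 (tc(565,266),(.066,-.225,.077)),(tc(592,265),(.066,-.251,.077)),(tc(571,418),(-.066,-.225,.077)),(tc(600,417),(-.066,-.251,.077))]}
def f(q,cs):return np.concatenate([(proj(c,cw(q,[p for _,p in obs[c]]))-np.array([u for u,_ in obs[c]])).ravel() for c in cs])
r=least_squares(f,[.45,.15,0],args=(['top'],)); q=r.x;print(q,np.round(r.fun.reshape(-1,2),1).tolist())
ov.PY=.068;ov.SY=.045
a=cv2.imread("pics/top0.png");ov.overlay(a,'top',q,(130,160,350,310),'pics/o1.png',.082,1.57)
a=cv2.imread("pics/scene0.png");ov.overlay(a,'scene',q,(300,155,510,325),'pics/o2.png',.082,1.57)
E
```

```text
[0.55374155 0.14971373 0.01985456] [[-0.7, -1.1], [0.1, 1.7], [0.3, -0.5], [-1.6, 0.7], [-0.0, -0.3], [1.0, -0.4], [0.1, -0.1], [0.8, -0.2]]
```

View pics/o1.png

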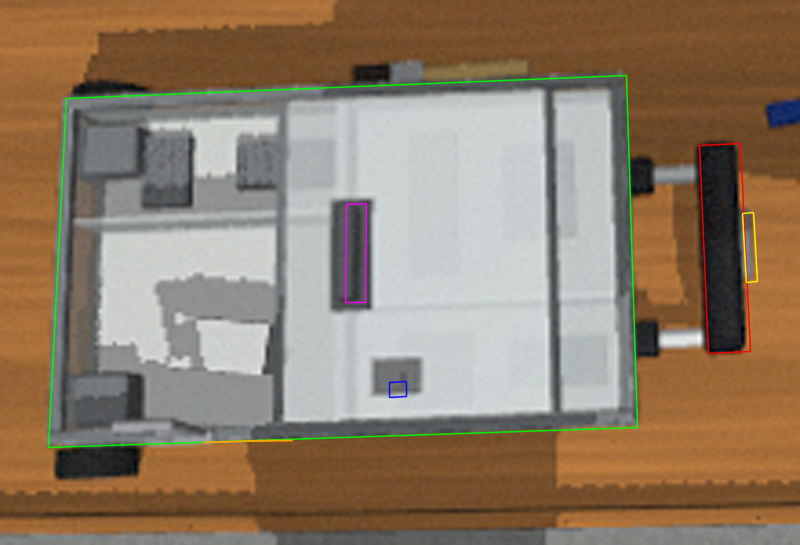

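View pics/o2.png

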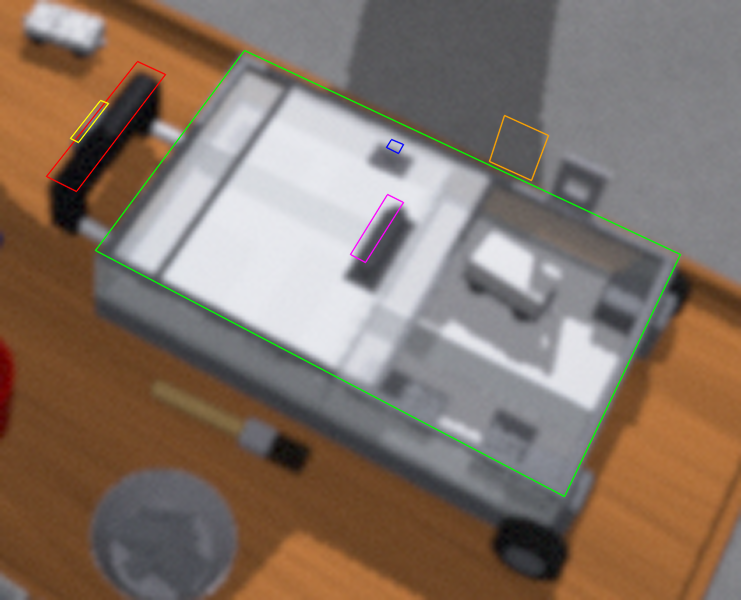

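```bash
cat > go.py <<'E'
from h import *
from scipy.spatial.transform import Rotation as Ro
q=np.array([.554,.1497,.022])
def plan(P,q=q,verbose=True):
    """P in case coords (z from underside). rotation remaining & shift in tool axes"""
    from station import bot
    s=bot.observe();R=s['tcp_rot'];w=cw(q,P)[0]
    c,n=np.cos(q[2]),np.sin(q[2])
    Rt=np.array([[-c,0,n],[-n,0,-c],[0,-1,0]])
    print('t',s['time_s'],'shift mm',np.round(R.T@(w-s['tool_pos'])*1e3,1),'turn deg',np.round(np.degrees(Ro.from_matrix(R.T@Rt).as_rotvec()),2))
    d=s['tool_pos'][:2]-q[:2];print('case pos mm',np.round(1e3*np.array([c*d[0]+n*d[1],-n*d[0]+c*d[1],s['tool_pos'][2]-.008]),1),'F',np.round(s['ft_force'],2),'w',s['gripper_width'])
E
python3 - <<'E'
from go import *
plan((0,-.07,.19))
K0={'wagon':(377.6,269.9,.02),'cup':(315,135.7,.045),'jar':(389,141,.05),'sep':(352.7,191,.014),'dish':(244,138,.02),'brick':(469.6,276,.027)}
for k,(u,v,z) in K0.items():
    w=ray('top',(u,v),z);c,n=np.cos(q[2]),np.sin(q[2]);d=w[:2]-q[:2];print(k,np.round([c*d[0]+n*d[1],-n*d[0]+c*d[1]],3))
print(proj('top',cw(q,[(-.11,.08,.15),(-.11,.08,.0945)])))
E
```

```text
t 1.5 shift mm [-545.9   15.9 -569.7] turn deg [ 0.   20.33 -0.  ]
case pos mm [-314.  -793.9  205.9] F [ 0.34  0.14 -0.66] w 0.09130494427171876
wagon [-0.101 -0.353]
cup [ 0.239 -0.216]
jar [ 0.216 -0.401]
sep [ 0.099 -0.306]
dish [ 0.252 -0.03 ]
brick [-0.125 -0.574]
[[177.11913768 281.47358717]
 [186.71978947 281.21980842]]
```

Emit:
move_arm:
  commands: [0, -27, 0, -28.5, 0, 0, 0, 0, -27, 0, -28.5, 0, 0, 0, 0, -27, 0, -28.5, 0, 0, 0, 0, -27, 0, -28.5, 0, 0, 0, 0, -27, 0, -28.5, 0, 0, 0, 0, -27, 0, -28.5, 0, 0, 0, 0, -27, 0, -28.5, 0, 0, 0, 0, -27, 0, -28.5, 0, 0, 0]

```text
time_s: 2.17
tool_pos: [0.3748, -0.3577, 0.2141]
tcp_rot: [[-0.93, 0.0, 0.368], [-0.368, -0.0, -0.93], [-0.0, -1.0, 0.0]]
ft_force: [0.2, -0.6, 1.2]
gripper_width: 0.0408
```

Emit:
move_arm:
  commands: [0, -27, 0, -28.5, 0, 0, 0, 0, -27, 0, -28.5, 0, 0, 0, 0, -27, 0, -28.5, 0, 0, 0, 0, -27, 0, -28.5, 0, 0, 0, 0, -27, 0, -28.5, 0, 0, 0, 0, -27, 0, -28.5, 0, 0, 0, 0, -27, 0, -28.5, 0, 0, 0, 0, -27, 0, -28.5, 0, 0, 0]

```text
time_s: 2.83
tool_pos: [0.4919, -0.066, 0.2143]
tcp_rot: [[-0.93, 0.001, 0.368], [-0.368, -0.0, -0.93], [-0.001, -1.0, 0.0]]
ft_force: [0.9, -0.2, 0.4]
gripper_width: 0.0004
```

Emit:
move_arm:
  commands: [0, -28, 0, -28.5, 0, 0, 0, 0, -28, 0, -28.5, 0, 0, 0, 0, -29, 0, -28.5, 0, 0, 0, 0, -28, 0, -28.5, 0, 0, 0, 0, 0, 0, 0, 0, 7, 0, 0, 0, 0, 0, 0, 7, 0, 0, 0, 0, 0, 0, 6.3, 0, 0, 0, 0, 0, 0, 0, 0]

```text
time_s: 3.5
tool_pos: [0.5546, 0.08, 0.2139]
tcp_rot: [[-1.0, 0.0, 0.018], [-0.018, 0.0, -1.0], [-0.0, -1.0, -0.0]]
ft_force: [0.6, -0.5, -0.2]
gripper_width: 0.0006
```

```bash
python3 - <<'E'
from go import *
plan((0,-.07,.11))
E
```

```text
t 3.5 shift mm [-0.9 95.9  0.3] turn deg [ 0.   -0.24 -0.  ]
case pos mm [ -0.9 -69.7 205.9] F [ 0.65 -0.49 -0.23] w 0.0005607746688554881
```

Emit:
move_arm:
  commands: [0, 0, 25, 0, 0, 0, 0, 0, 0, 30, 0, 0, 0, 0, 0, 0, 30, 0, 0, 0, 0, 0, 0, 15, 0, 0, 0, 0, 0, 0, 0, 0, 0, 0, 0]

```text
time_s: 3.92
tool_pos: [0.5525, 0.0792, 0.1108]
tcp_rot: [[-1.0, -0.005, 0.026], [-0.026, -0.0, -1.0], [0.005, -1.0, 0.0]]
ft_force: [-0.6, 0.6, -0.6]
gripper_width: 0.0002
```

```bash
python3 - <<'E'
from go import *
from station import bot
import ov
plan((0,-.07,.099))
ov.PY=.105;ov.SY=.08
a=bot.camera('top')['img'][:,:,::-1].copy();cv2.imwrite('pics/top1.png',a);ov.overlay(a,'top',q,(130,160,350,310),'pics/o3.png',.117,1.6)
a=bot.camera('scene')['img'][:,:,::-1].copy();cv2.imwrite('pics/scene1.png',a);ov.overlay(a,'scene',q,(300,155,510,325),'pics/o4.png',.117,1.6)
p=bot.observe()['tool_pos']
for c in('top','scene'):print(c,proj(c,[p]))
E
```

```text
t 3.9167 shift mm [-3.   3.8 -0.4] turn deg [-0.02  0.22  0.28]
case pos mm [ -3.  -70.4 102.8] F [-0.64  0.63 -0.58] w 0.00021976778862103978
top [[253.26509092 228.66774414]]
scene [[386.25833874 210.54771989]]
```

View pics/o3.png

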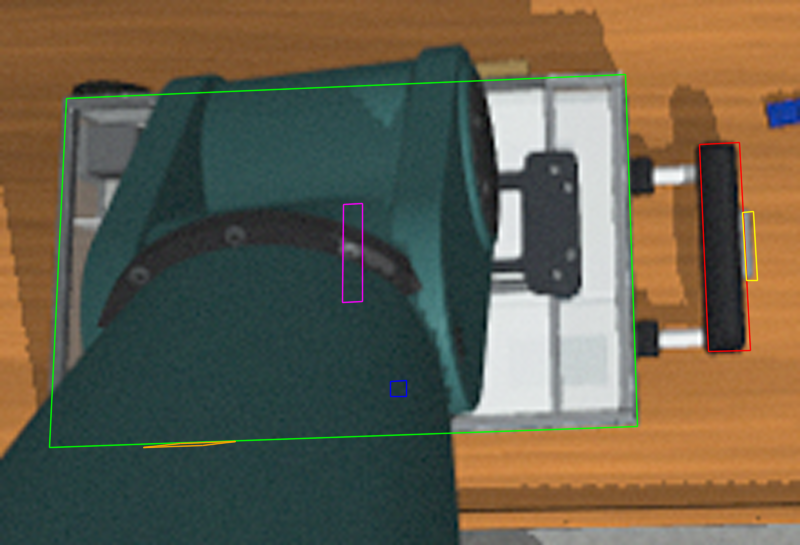

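View pics/o4.png

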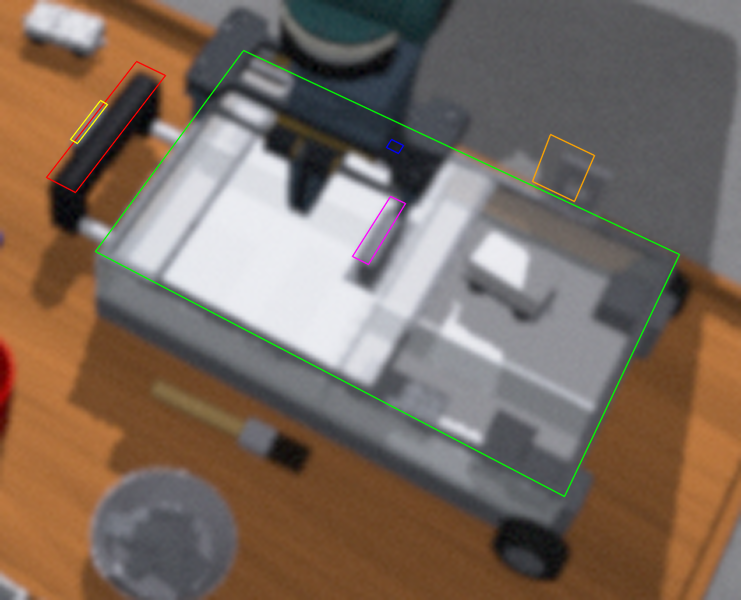

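Emit:
move_arm:
  commands: [0, -3, 5, 0, 0, 0, 0, 0, 0, 0, -15, 0, 0, 0, 0, 0, 0, -15, 0, 0, 0, 0, 0, 0, -10, 0, 0, 0, 0, 0, 0, -10, 0, 0, 0, 0, 0, 0, -10, 0, 0, 0]

```text
time_s: 4.52
tool_pos: [0.5569, 0.1404, 0.1097]
tcp_rot: [[-1.0, 0.002, 0.023], [-0.023, 0.0, -1.0], [-0.002, -1.0, -0.0]]
ft_force: [0.8, -1.1, 1.2]
gripper_width: 0.0004
```

```bash
python3 - <<'E'
from go import *
plan((0,.09,.098))
E
```

```text
t 4.5167 shift mm [  2.6   3.7 -99.4] turn deg [ 0.    0.06 -0.09]
case pos mm [  2.7  -9.4 101.7] F [ 0.77 -1.07  1.21] w 0.0004435050313634043
```

Emit:
move_arm:
  commands: [0, 0, 0, -14, 0, 0, 0, 0, 0, 0, -14, 0, 0, 0, 0, 0, 0, -14, 0, 0, 0, 0, 0, 0, -14, 0, 0, 0, 0, 0, 0, -10, 0, 0, 0, 0, 0, 0, -4, 0, 0, 0]

```text
time_s: 5.02
tool_pos: [0.5545, 0.2114, 0.1088]
tcp_rot: [[-1.0, -0.0, 0.024], [-0.024, 0.0, -1.0], [0.0, -1.0, -0.0]]
ft_force: [-0.2, -1.9, 1.1]
gripper_width: 0.0005
```

```bash
python3 - <<'E'
from go import *
from station import bot
plan((0,.09,.101))
a=bot.camera('scene')['img'][:,:,::-1].copy();cv2.imwrite('pics/scene2.png',cv2.resize(a[150:320,300:510],(741,600),interpolation=cv2.INTER_CUBIC))
E
```

```text
t 5.0167 shift mm [  1.8  -0.2 -28.3] turn deg [0.01 0.1  0.01]
case pos mm [  1.8  61.7 100.8] F [-0.25 -1.91  1.13] w 0.00046977848407484576
```

View pics/scene2.png

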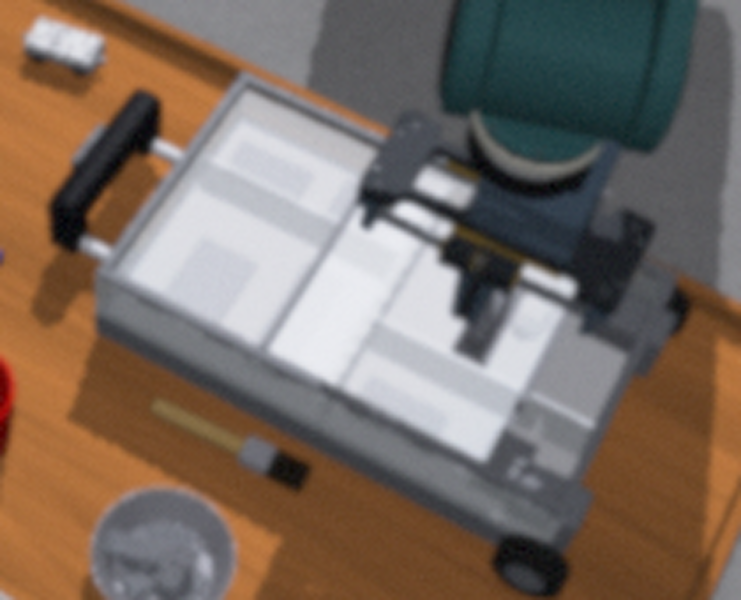

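Emit:
move_arm:
  commands: [0, 0, 0, -12, 0, 0, 0, 0, 0, 0, -12, 0, 0, 0, 0, 0, 0, -6, 0, 0, 0, 0, 0, 0, -4, 0, 0, 0, 0, 0, 0, -2, 0, 0, 0, 0, 0, 0, -2, 0, 0, 0]

```text
time_s: 5.57
tool_pos: [0.5537, 0.2478, 0.1088]
tcp_rot: [[-1.0, -0.0, 0.023], [-0.023, -0.0, -1.0], [0.0, -1.0, 0.0]]
ft_force: [-0.8, -1.2, -0.9]
gripper_width: 0.0005
```

```bash
python3 - <<'E'
from go import *
from station import bot
plan((0,.09,.101))
a=bot.camera('scene')['img'][:,:,::-1].copy();cv2.imwrite('pics/scene3.png',cv2.resize(a[150:320,300:510],(741,600),interpolation=cv2.INTER_CUBIC))
E
```

```text
t 5.5667 shift mm [ 1.8 -0.2  8.1] turn deg [-0.01  0.03  0.02]
case pos mm [  1.8  98.1 100.8] F [-0.83 -1.24 -0.94] w 0.0004929088947131363
```

View pics/scene3.png

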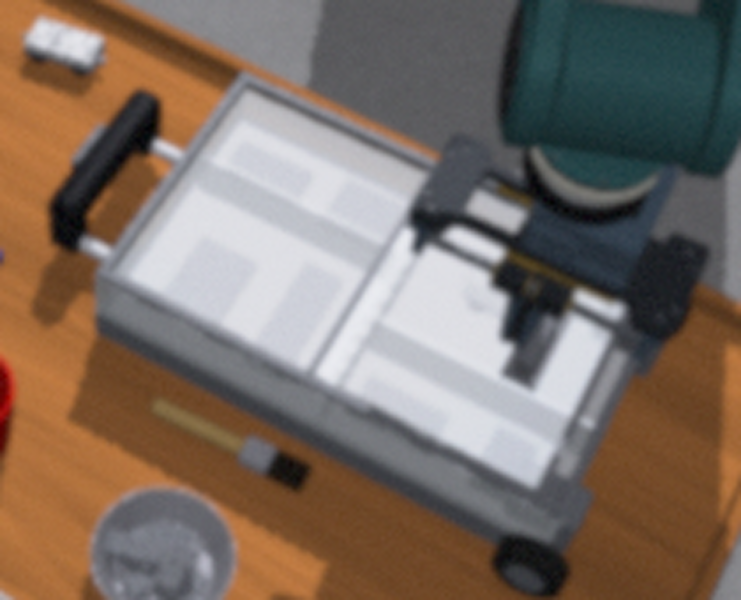

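Emit:
move_arm:
  commands: [0, 0, 0, -2, 0, 0, 0, 0, 0, 0, -2, 0, 0, 0, 0, 0, 0, -1, 0, 0, 0]

```text
time_s: 5.87
tool_pos: [0.5537, 0.2527, 0.109]
tcp_rot: [[-1.0, 0.0, 0.022], [-0.022, 0.0, -1.0], [-0.0, -1.0, -0.0]]
ft_force: [-0.7, -1.7, 0.1]
gripper_width: -0.0003
```

Emit:
move_arm:
  commands: [0, 0, 0, -2, 0, 0, 0, 0, 0, 0, -1, 0, 0, 0, 0, 0, 0, 0, 0, 0, 0]

```text
time_s: 6.12
tool_pos: [0.5537, 0.2558, 0.109]
tcp_rot: [[-1.0, 0.0, 0.023], [-0.023, 0.0, -1.0], [-0.0, -1.0, -0.0]]
ft_force: [-0.1, -0.3, 0.2]
gripper_width: 0.0004
```

Emit:
move_arm:
  commands: [0, 0, 0, -2, 0, 0, 0, 0, 0, 0, -1, 0, 0, 0, 0, 0, 0, 0, 0, 0, 0]

```text
time_s: 6.37
tool_pos: [0.5536, 0.2575, 0.1089]
tcp_rot: [[-1.0, -0.0, 0.023], [-0.023, -0.002, -1.0], [0.0, -1.0, 0.002]]
ft_force: [1.2, -14.4, 2.6]
gripper_width: 0.0002
```

Emit:
move_arm:
  commands: [0, 0, 0, -2, 0, 0, 0, 0, 0, 0, -1, 0, 0, 0, 0, 0, 0, 0, 0, 0, 0]

```text
time_s: 6.62
tool_pos: [0.5536, 0.2579, 0.1089]
tcp_rot: [[-1.0, -0.001, 0.024], [-0.024, -0.006, -1.0], [0.001, -1.0, 0.006]]
ft_force: [3.6, -40.8, 9.5]
gripper_width: 0.0004
```

```bash
python3 - <<'E'
from go import *
from station import bot
plan((0,.09,.101))
a=bot.camera('scene')['img'][:,:,::-1].copy();cv2.imwrite('pics/scene4.png',cv2.resize(a[190:310,390:510],(600,600),interpolation=cv2.INTER_CUBIC))
E
```

```text
t 6.6167 shift mm [ 2.  -0.  18.1] turn deg [-0.37  0.12  0.08]
case pos mm [  1.9 108.1 100.9] F [  3.64 -40.8    9.54] w 0.0003970015078737672
```

View pics/scene4.png

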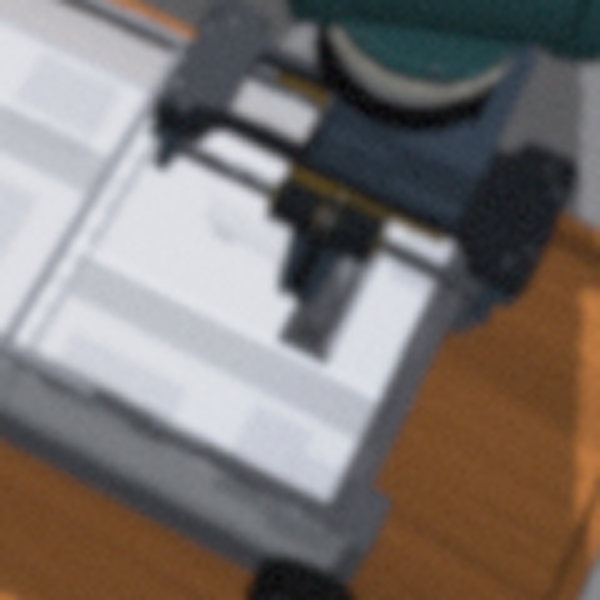

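Emit:
move_arm:
  commands: [0, 0, 0, 12, 0, 0, 0, 0, 0, -30, 10, 0, 0, 0, 0, 0, -40, 30, 0, 0, 0, 0, 0, -40, 40, 0, 0, 0, 0, 0, 0, 40, 0, 0, 0, 0, 0, 0, 40, 0, 0, 0, 0, 0, 0, 40, 0, 0, 0, 0, 0, 0, 20, 0, 0, 0]

```text
time_s: 7.33
tool_pos: [0.5584, 0.0422, 0.2022]
tcp_rot: [[-1.0, 0.001, 0.021], [-0.021, -0.0, -1.0], [-0.001, -1.0, 0.0]]
ft_force: [-0.2, 1.4, 0.5]
gripper_width: 0.0003
```

```bash
python3 - <<'E'
from go import *
from station import bot
import ov
plan((0,.09,.101))
qs=q
for c,b in(('top',(130,160,350,310)),('scene',(300,155,510,325))):
    a=bot.camera(c)['img'][:,:,::-1].copy();cv2.imwrite(f'pics/{c}5.png',a);
    x0,y0,x1,y1=b;cv2.imwrite(f'pics/{c}5c.png',cv2.resize(a[y0:y1,x0:x1],None,fx=3.5,fy=3.5,interpolation=cv2.INTER_CUBIC))
    for t in('hasp_end','staple','door_pull','hasp_hinge','hasp'):
        try:
            for r in bot.outline_of(c,t)[:2]:print(c,t,r['location'],round(r['p'],2),r['pixels'].sum())
        except Exception as e:print(t,e)
E
```

```text
t 7.3333 shift mm [   2.2   93.2 -197.6] turn deg [-0.01 -0.05 -0.06]
case pos mm [   2.  -107.6  194.2] F [-0.24  1.41  0.52] w 0.00029904350816039736
top staple [152.0, 204.9] 0.86 277
top door_pull [151.8, 203.2] 0.81 277
top hasp_hinge [292.8, 236.2] 0.8 3001
top hasp [246.6, 138.6] 0.65 1080
scene hasp_end [463.1, 205.3] 0.72 209
scene hasp_end [285.6, 221.1] 0.36 186
scene door_pull [435.2, 245.7] 0.69 5107
scene hasp_hinge [410.7, 233.6] 0.76 13729
scene hasp [465.4, 207.0] 0.62 171
```

View pics/scene5c.png

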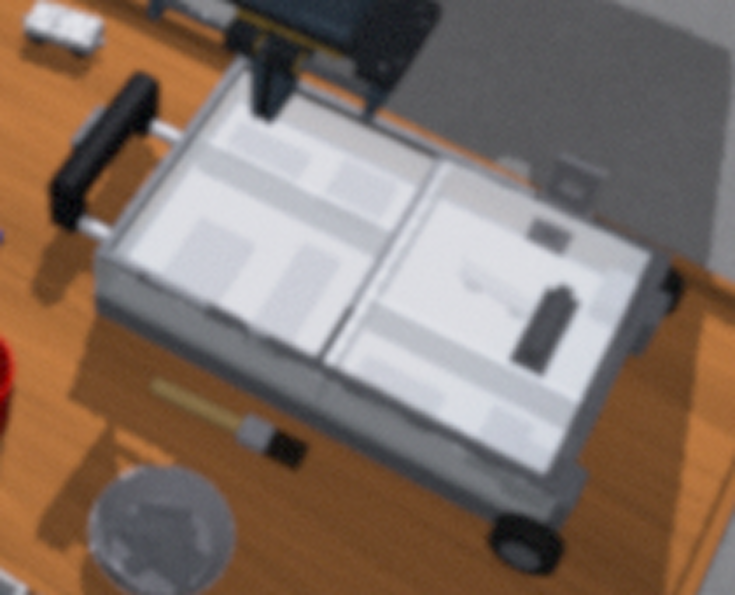

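View pics/top5c.png

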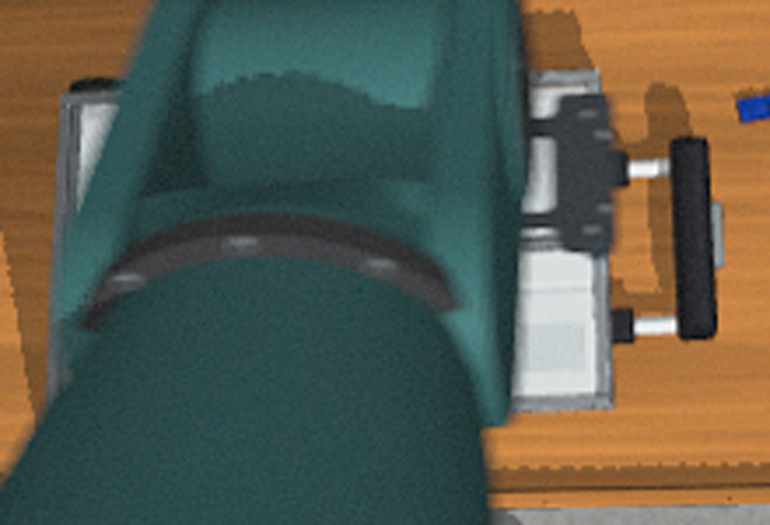

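```bash
python3 - <<'E'
from h import *
a=cv2.imread('pics/scene5.png');cv2.imwrite('pics/z5.png',cv2.resize(a[190:250,435:510],(750,600),interpolation=cv2.INTER_LANCZOS4))
q=np.array([.554,.1497,.022])
g=proj('scene',cw(q,[(-.11,.18,.091),(-.11,.095,.0945),(-.082,.095,.099),(0,.12,.112)]));print((g-[435,190])*10)
for a in(1.3,1.57,1.8,2.1,2.4):
  print(a,((proj('scene',cw(q,[(-.11+d*np.cos(a),.095+e,.0945+d*np.sin(a)) for d,e in((0,-.017),(0,.017),(.056,.017),(.056,-.017))]))-[435,190])*10).round().tolist())
E
```

```text
[[571.401263   364.94723691]
 [266.27964893 212.57535021]
 [229.75549727 279.62488091]
 [210.12237319 535.56927841]]
1.3 [[206.0, 184.0], [327.0, 241.0], [361.0, 161.0], [233.0, 102.0]]
1.57 [[206.0, 184.0], [327.0, 241.0], [384.0, 115.0], [257.0, 56.0]]
1.8 [[206.0, 184.0], [327.0, 241.0], [401.0, 83.0], [275.0, 25.0]]
2.1 [[206.0, 184.0], [327.0, 241.0], [416.0, 55.0], [291.0, -2.0]]
2.4 [[206.0, 184.0], [327.0, 241.0], [423.0, 45.0], [300.0, -11.0]]
```

View pics/z5.png

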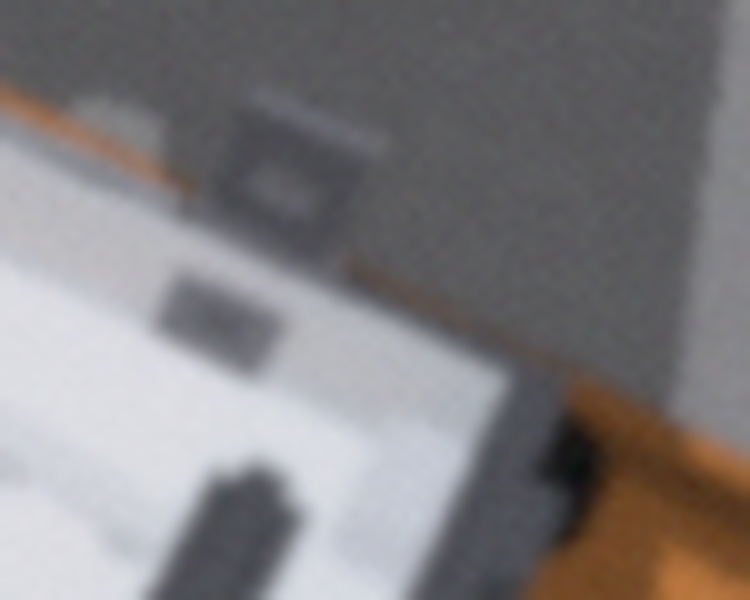

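Emit:
move_arm:
  commands: [0, 24, 0, -29, 0, 0, 0, 0, 24, 0, -29, 0, 0, 0, 0, 24, 0, -29, 0, 0, 0, 0, 24, 0, -29, 0, 0, 0, 0, 24, 0, -29, 0, 0, 0, 0, 24, 0, -29, 0, 0, 0, 0, 23, 0, -29, 0, 0, 0, 0, 0, 0, 0, 0, 0, 0]

```text
time_s: 8.6
tool_pos: [0.3835, 0.2476, 0.2017]
tcp_rot: [[-1.0, -0.001, 0.026], [-0.026, 0.0, -1.0], [0.001, -1.0, -0.001]]
ft_force: [-0.1, -0.6, 0.1]
gripper_width: 0.0001
```

```bash
python3 - <<'E'
from go import *
plan((-.165,.095,.130))
E
```

```text
t 8.6 shift mm [-3.3 63.7  6.7] turn deg [0.03 0.24 0.03]
case pos mm [-168.3  101.7  193.7] F [-0.09 -0.61  0.11] w 0.00010867476378671498
```

Emit:
move_arm:
  commands: [0, 0, 25, 4, 0, 0, 0, 0, 0, 25, 3, 0, 0, 0, 0, 0, 13, 0, 0, 0, 0, 0, -10, 0, 0, 0, 0, 0, 0, -10, 0, 0, 0, 0, 0, 0, 0, 0, 0, 0, 0, 0]

```text
time_s: 9.1
tool_pos: [0.41, 0.2386, 0.14]
tcp_rot: [[-1.0, 0.002, 0.022], [-0.022, 0.001, -1.0], [-0.002, -1.0, -0.001]]
ft_force: [0.4, -0.0, -0.1]
gripper_width: 0.0002
```

```bash
python3 - <<'E'
from go import *
from station import bot
plan((-.1,.095,.130))
a=bot.camera('scene')['img'][:,:,::-1].copy();cv2.imwrite('pics/z6.png',cv2.resize(a[180:260,420:520],(750,600),interpolation=cv2.INTER_CUBIC))
E
```

```text
t 9.1 shift mm [-42.    2.1  -3. ] turn deg [ 0.06  0.   -0.14]
case pos mm [-142.   92.  132.] F [ 0.39 -0.04 -0.06] w 0.00017201013307316035
```

View pics/z6.png

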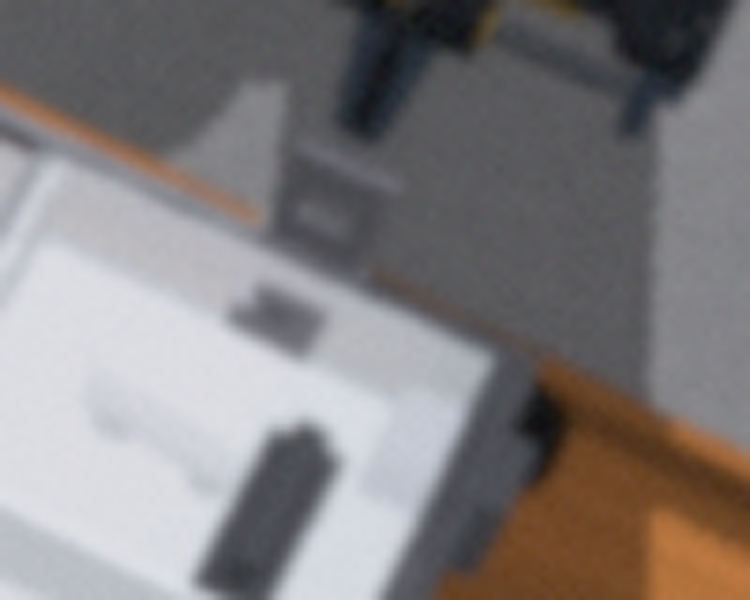

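Emit:
move_arm:
  commands: [0, -12, 0, -1, 0, 0, 0, 0, -12, 0, 0, 0, 0, 0, 0, -12, 0, 0, 0, 0, 0, 0, -12, 0, 0, 0, 0, 0, 0, -12, 0, 0, 0, 0, 0, 0, -12, 0, 0, 0, 0, 0, 0, -12, 0, 0, 0, 0, 0, 0, 0, 0, 0, 0, 0]

```text
validation failed for argument at $.co...
```

```bash
python3 - <<'E'
from go import *
from station import bot
plan((-.058,.095,.105))
a=bot.camera('scene')['img'][:,:,::-1].copy();cv2.imwrite('pics/z7.png',cv2.resize(a[180:260,420:520],(750,600),interpolation=cv2.INTER_CUBIC))
E
```

```text
t 9.15 shift mm [-84.9  27.1  -3.1] turn deg [ 0.05 -0.01 -0.11]
case pos mm [-142.9   91.9  131.9] F [-0.19  0.49 -0.48] w 0.00027744585262742604
```

View pics/z7.png

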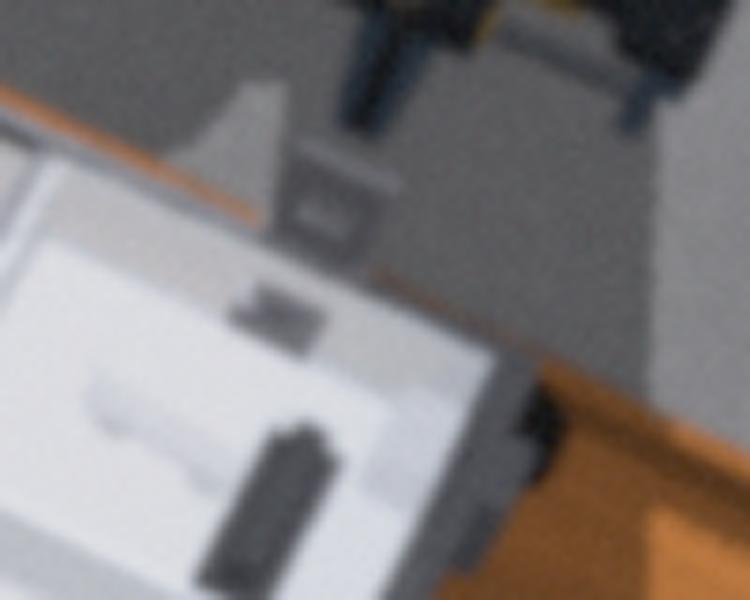

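Emit:
move_arm:
  commands: [0, -12, 0, -1, 0, 0, 0, 0, -12, 0, 0, 0, 0, 0, 0, -12, 0, 0, 0, 0, 0, 0, -12, 0, 0, 0, 0, 0, 0, -12, 0, 0, 0, 0, 0, 0, -12, 0, 0, 0, 0, 0, 0, -12, 0, 0, 0, 0, 0]

```text
time_s: 9.78
tool_pos: [0.4925, 0.2408, 0.1387]
tcp_rot: [[-1.0, 0.0, 0.022], [-0.022, 0.0, -1.0], [-0.0, -1.0, -0.0]]
ft_force: [0.5, 0.2, -0.7]
gripper_width: 0.0005
```

```bash
python3 - <<'E'
from go import *
from station import bot
plan((-.058,.095,.105))
a=bot.camera('scene')['img'][:,:,::-1].copy();cv2.imwrite('pics/z7.png',cv2.resize(a[180:260,420:520],(750,600),interpolation=cv2.INTER_CUBIC))
E
```

```text
t 9.7833 shift mm [-1.5 25.7 -2.6] turn deg [ 0.    0.02 -0.01]
case pos mm [-59.5  92.4 130.7] F [ 0.46  0.18 -0.68] w 0.0005484155106922234
```

View pics/z7.png

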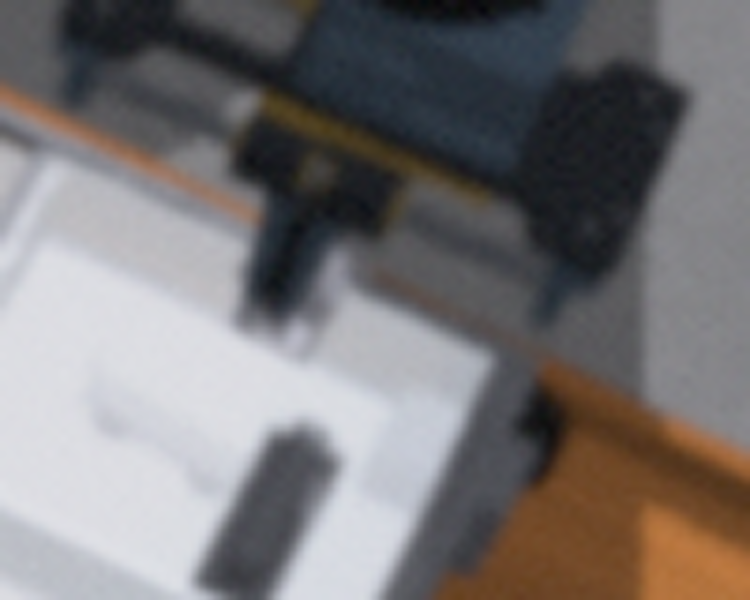

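Leaf is folding under the fingers. Press down, gently at the end.

Emit:
move_arm:
  commands: [0, -2, 8, 0, 0, 0, 0, 0, 0, 8, 0, 0, 0, 0, 0, 0, 7, 0, 0, 0, 0, 0, 0, 4, 0, 0, 0, 0, 0, 0, 2, 0, 0, 0, 0]

```text
time_s: 10.25
tool_pos: [0.4919, 0.2406, 0.1085]
tcp_rot: [[-1.0, -0.002, 0.023], [-0.023, -0.001, -1.0], [0.002, -1.0, 0.001]]
ft_force: [-0.8, -0.5, 1.0]
gripper_width: 0.0008
```

```bash
python3 - <<'E'
from go import *
plan((-.058,.095,.098))
E
```

```text
t 10.25 shift mm [-2.1  2.5 -2.8] turn deg [-0.04  0.04  0.1 ]
case pos mm [-60.1  92.2 100.5] F [-0.79 -0.49  0.97] w 0.0007600896851853089
```

Emit:
move_arm:
  commands: [0, -2, 2, 0, 0, 0, 0, 0, 0, 1, 0, 0, 0, 0, 0, 0, 0, 0, 0, 0, 0]

```text
time_s: 10.5
tool_pos: [0.4946, 0.2409, 0.1069]
tcp_rot: [[-1.0, -0.001, 0.023], [-0.023, -0.0, -1.0], [0.001, -1.0, 0.0]]
ft_force: [-5.5, -0.7, 8.0]
gripper_width: 0.0003
```

Emit:
move_arm:
  commands: [0, 0, 1, 0, 0, 0, 0, 0, 0, 0, 0, 0, 0, 0, 0, 0, 0, 0, 0, 0, 0]

```text
time_s: 10.75
tool_pos: [0.4947, 0.2409, 0.1065]
tcp_rot: [[-1.0, -0.001, 0.023], [-0.023, -0.0, -1.0], [0.001, -1.0, 0.0]]
ft_force: [-7.5, -2.0, 14.8]
gripper_width: 0.0005
```

Emit:
move_arm:
  commands: [0, 0, -20, 0, 0, 0, 0, 0, 0, -40, 10, 0, 0, 0, 0, 0, -35, 20, 0, 0, 0, 0, 0, 0, 40, 0, 0, 0, 0, 0, 0, 40, 0, 0, 0, 50, 0, 0, 40, 0, 0, 0, 50, 0, 0, 40, 0, 0, 0, 50, 0, 0, 40, 0, 0, 0]

```text
time_s: 11.42
tool_pos: [0.4999, 0.0092, 0.2012]
tcp_rot: [[-1.0, 0.001, 0.023], [-0.023, -0.0, -1.0], [-0.001, -1.0, 0.0]]
ft_force: [1.2, -0.2, 0.1]
gripper_width: 0.0173
```

```bash
python3 - <<'E'
from go import *
from station import bot
plan((0,-.2415,.18))
a=bot.camera('scene')['img'][:,:,::-1].copy();cv2.imwrite('pics/scene8.png',a);cv2.imwrite('pics/z8.png',cv2.resize(a[180:260,420:520],(750,600),interpolation=cv2.INTER_CUBIC))
E
```

```text
t 11.4167 shift mm [-57.1  13.3 102.3] turn deg [-0.    0.05 -0.06]
case pos mm [ -57.2 -139.3  193.2] F [ 1.25 -0.2   0.15] w 0.017324010595977955
```

View pics/z8.png

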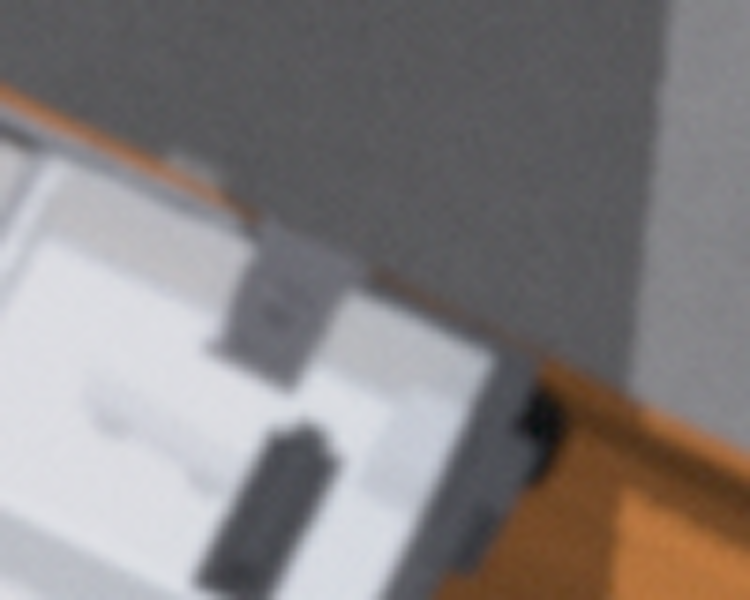

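Emit:
move_arm:
  commands: [60, -19, 4, 34, 0, 0, 0, 60, -19, 4, 34, 0, 0, 0, 60, -19, 4, 34, 0, 0, 0, 60, 0, 20, 0, 0, 0, 0, 60, 0, 20, 0, 0, 0, 0, 60, 0, 10, 0, 0, 0, 0, 60, 0, 0, 0, 0, 0, 0]

```text
time_s: 12.05
tool_pos: [0.558, -0.0894, 0.1367]
tcp_rot: [[-1.0, -0.003, 0.022], [-0.022, 0.001, -1.0], [0.003, -1.0, -0.001]]
ft_force: [-0.5, 0.8, 0.2]
gripper_width: 0.06
```

```bash
python3 - <<'E'
from go import *
from station import bot
plan((0,-.2415,.041))
for c,b in(('top',(250,150,430,290)),('scene',(240,130,420,270))):
    a=bot.camera(c)['img'][:,:,::-1].copy();x0,y0,x1,y1=b
    cv2.imwrite(f'pics/{c}9.png',cv2.resize(a[y0:y1,x0:x1],None,fx=4.2,fy=4.2,interpolation=cv2.INTER_CUBIC))
E
```

```text
t 12.05 shift mm [-1.6 87.7  2.4] turn deg [0.05 0.02 0.2 ]
case pos mm [  -1.3 -239.2  128.7] F [-0.47  0.75  0.21] w 0.059959521733560346
```

View pics/top9.png

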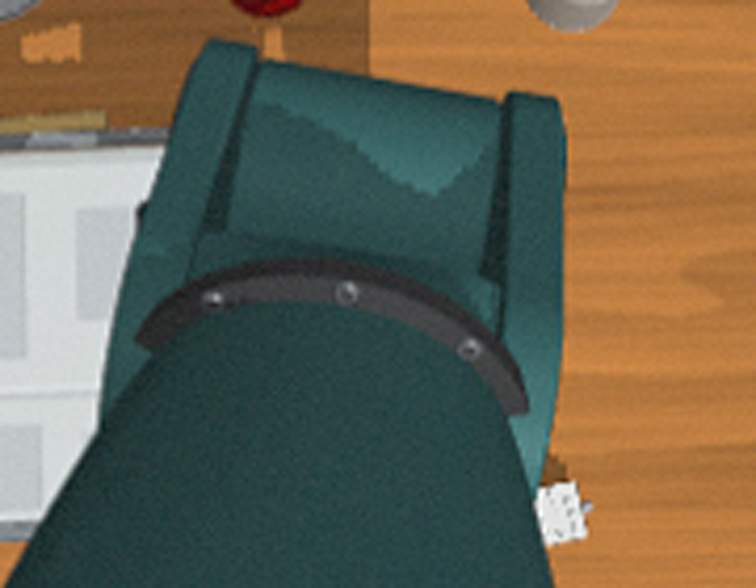

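View pics/scene9.png

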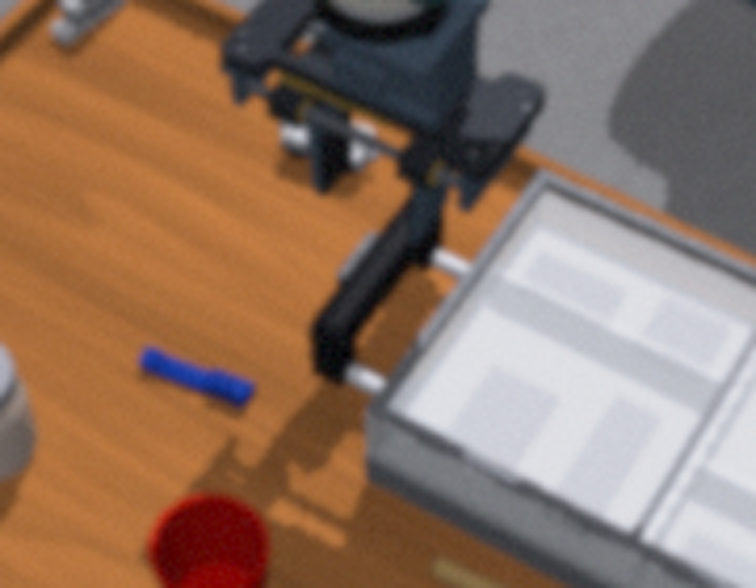

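Emit:
move_arm:
  commands: [60, -1, 20, 2, 0, 0, 0, 60, 0, 15, 0, 0, 0, 0, 60, 0, 15, 0, 0, 0, 0]

```text
time_s: 12.4
tool_pos: [0.5614, -0.0915, 0.0897]
tcp_rot: [[-1.0, 0.002, 0.023], [-0.023, -0.0, -1.0], [-0.002, -1.0, 0.001]]
ft_force: [0.2, 0.1, -0.0]
gripper_width: 0.0597
```

```bash
python3 - <<'E'
from go import *
from station import bot
plan((0,-.2415,.041))
for c,b in(('scene',(270,150,370,230)),):
    a=bot.camera(c)['img'][:,:,::-1].copy();x0,y0,x1,y1=b
    cv2.imwrite(f'pics/{c}10.png',cv2.resize(a[y0:y1,x0:x1],None,fx=7,fy=7,interpolation=cv2.INTER_CUBIC))
E
```

```text
t 12.4 shift mm [ 2.2 40.7  0.1] turn deg [-0.03  0.07 -0.14]
case pos mm [   2.1 -241.3   81.7] F [ 0.16  0.05 -0.02] w 0.05974745667111559
```

View pics/scene10.png

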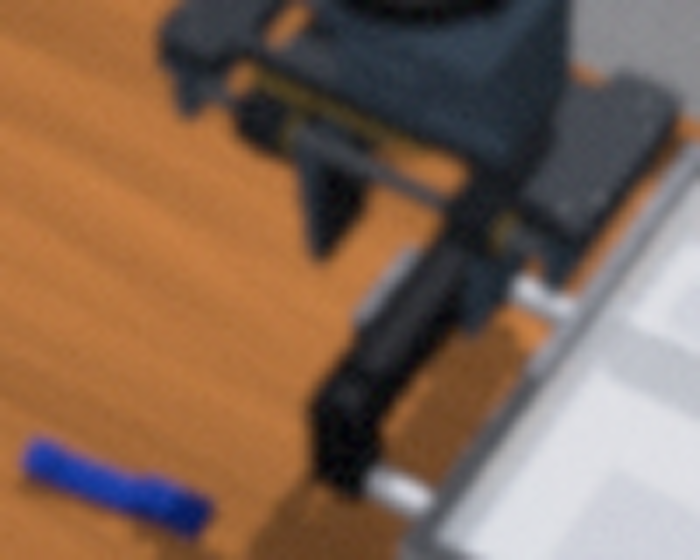

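Emit:
move_arm:
  commands: [60, 1, 15, 0, 0, 0, 0, 60, 0, 15, 0, 0, 0, 0, 60, 0, 10, 0, 0, 0, 0, 60, 0, 0, 0, 0, 0, 0]

```text
time_s: 12.78
tool_pos: [0.559, -0.0914, 0.0482]
tcp_rot: [[-1.0, -0.001, 0.023], [-0.023, 0.0, -1.0], [0.001, -1.0, -0.0]]
ft_force: [-0.8, 0.3, -0.3]
gripper_width: 0.0596
```

Emit:
move_arm:
  commands: [15, 0, 0, 0, 0, 0, 0, 15, 0, 0, 0, 0, 0, 0, 15, 0, 0, 0, 0, 0, 0, 15, 0, 0, 0, 0, 0, 0, 15, 0, 0, 0, 0, 0, 0, 15, 0, 0, 0, 0, 0, 0]

```text
time_s: 13.28
tool_pos: [0.5598, -0.0917, 0.0494]
tcp_rot: [[-1.0, 0.001, 0.022], [-0.022, 0.0, -1.0], [-0.001, -1.0, -0.0]]
ft_force: [-0.9, 2.7, 8.2]
gripper_width: 0.0265
```

```bash
python3 - <<'E'
from go import *
plan((0,-.2415,.041))
E
```

```text
t 13.2833 shift mm [0.5 0.4 0.1] turn deg [ 0.    0.03 -0.04]
case pos mm [   0.5 -241.4   41.4] F [-0.89  2.68  8.2 ] w 0.026498213279408232
```

Emit:
move_arm:
  commands: [10, 0, 0, 3, 0, 0, 0, 10, 0, 0, 6, 0, 0, 0, 10, 0, 0, 8, 0, 0, 0, 10, 0, 0, 8, 0, 0, 0, 10, 0, 0, 8, 0, 0, 0, 10, 0, 0, 8, 0, 0, 0]

```text
time_s: 13.78
tool_pos: [0.5608, -0.133, 0.0494]
tcp_rot: [[-1.0, 0.001, 0.023], [-0.023, 0.0, -1.0], [-0.001, -1.0, -0.0]]
ft_force: [-0.9, 3.8, 6.2]
gripper_width: 0.0269
```

```bash
python3 - <<'E'
from go import *
plan((0,-.4115,.041))
E
```

```text
t 13.7833 shift mm [  0.7   0.4 128.7] turn deg [ 0.    0.03 -0.05]
case pos mm [   0.6 -282.8   41.4] F [-0.93  3.75  6.15] w 0.02690193856700926
```

Emit:
move_arm:
  commands: [10, 0, 0, 8, 0, 0, 0, 10, 0, 0, 10, 0, 0, 0, 10, 0, 0, 10, 0, 0, 0, 10, 0, 0, 10, 0, 0, 0, 10, 0, 0, 10, 0, 0, 0, 10, 0, 0, 10, 0, 0, 0, 10, 0, 0, 10, 0, 0, 0, 10, 0, 0, 10, 0, 0, 0]

```text
time_s: 14.45
tool_pos: [0.5626, -0.2112, 0.0494]
tcp_rot: [[-1.0, 0.001, 0.022], [-0.022, -0.0, -1.0], [-0.001, -1.0, 0.0]]
ft_force: [-0.6, 3.8, 5.7]
gripper_width: 0.0267
```

```bash
python3 - <<'E'
from go import *
from station import bot
plan((0,-.4115,.041))
a=bot.camera('scene')['img'][:,:,::-1].copy()
cv2.imwrite('pics/scene11.png',cv2.resize(a[130:270,220:420],None,fx=4,fy=4,interpolation=cv2.INTER_CUBIC))
E
```

```text
t 14.45 shift mm [ 0.7  0.4 50.5] turn deg [-0.    0.03 -0.05]
case pos mm [   0.7 -361.    41.4] F [-0.61  3.77  5.72] w 0.02669160643453156
```

View pics/scene11.png

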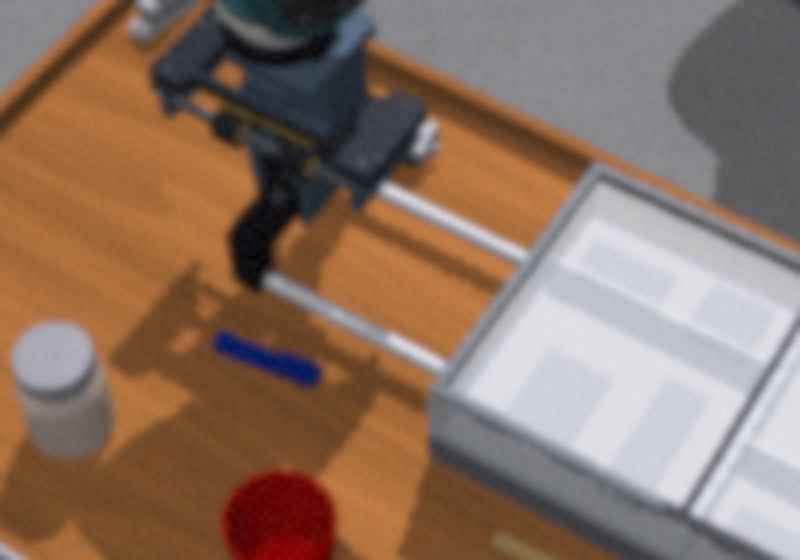

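Handle is following (about 120 mm out, past the first stop). Continue, gently near the end.

Emit:
move_arm:
  commands: [10, 0, 0, 8, 0, 0, 0, 10, 0, 0, 8, 0, 0, 0, 10, 0, 0, 8, 0, 0, 0, 10, 0, 0, 8, 0, 0, 0, 10, 0, 0, 6, 0, 0, 0, 10, 0, 0, 4, 0, 0, 0, 10, 0, 0, 3, 0, 0, 0, 10, 0, 0, 2, 0, 0, 0]

```text
time_s: 15.17
tool_pos: [0.5637, -0.2579, 0.0494]
tcp_rot: [[-1.0, 0.001, 0.022], [-0.022, -0.0, -1.0], [-0.001, -1.0, 0.0]]
ft_force: [0.1, 3.5, 7.3]
gripper_width: 0.0269
```

Emit:
move_arm:
  commands: [10, 0, 0, 1, 0, 0, 0, 10, 0, 0, 1, 0, 0, 0, 10, 0, 0, 0, 0, 0, 0]

```text
time_s: 15.42
tool_pos: [0.5637, -0.2584, 0.0494]
tcp_rot: [[-1.0, 0.0, 0.022], [-0.022, 0.002, -1.0], [-0.0, -1.0, -0.002]]
ft_force: [1.2, 13.2, 11.3]
gripper_width: 0.0269
```

Emit:
move_arm:
  commands: [10, 0, 0, 1, 0, 0, 0, 10, 0, 0, 0, 0, 0, 0, 10, 0, 0, 0, 0, 0, 0]

```text
time_s: 15.67
tool_pos: [0.5636, -0.2584, 0.0493]
tcp_rot: [[-1.0, -0.0, 0.022], [-0.022, 0.003, -1.0], [0.0, -1.0, -0.003]]
ft_force: [2.3, 23.7, 13.2]
gripper_width: 0.0269
```

```bash
python3 - <<'E'
from go import *
from station import bot
plan((0,-.4115,.041))
s=bot.observe();print(s['joint_vel'])
a=bot.camera('scene')['img'][:,:,::-1].copy()
cv2.imwrite('pics/scene12.png',cv2.resize(a[130:280,220:520],None,fx=2.66,fy=2.66,interpolation=cv2.INTER_CUBIC))
a=bot.camera('top')['img'][:,:,::-1].copy();cv2.imwrite('pics/top12.png',a)
E
```

```text
t 15.6667 shift mm [0.6 0.3 3.2] turn deg [0.15 0.01 0.01]
case pos mm [   0.6 -408.3   41.3] F [ 2.32 23.69 13.17] w 0.02690776186872203
[ 2.89438203e-03  2.49783233e-05  3.18100392e-03 -2.20664801e-04
  6.73034965e-04  2.00558380e-03]
```

View pics/scene12.png

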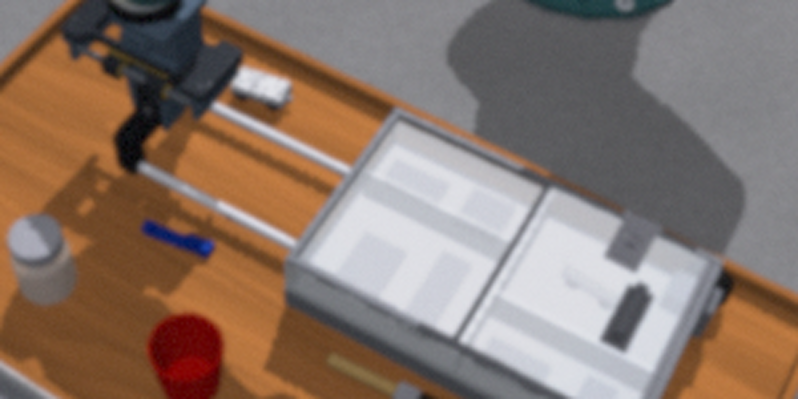

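View pics/top12.png

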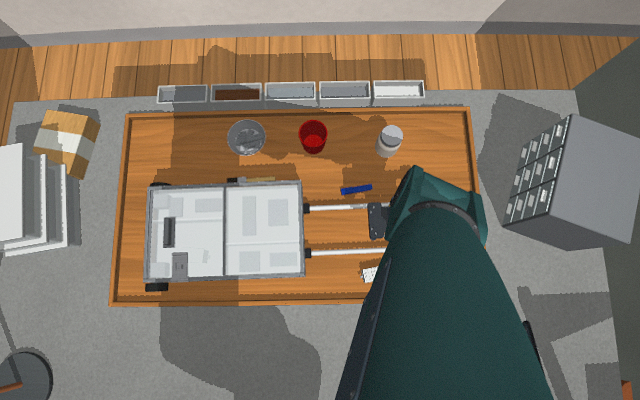

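Emit:
move_arm:
  commands: [10, 0, 0, -1, 0, 0, 0, 10, 0, 0, 0, 0, 0, 0, 10, 0, 0, 0, 0, 0, 0, 10, 0, 0, 0, 0, 0, 0]

```text
time_s: 16.1
tool_pos: [0.5637, -0.2585, 0.0494]
tcp_rot: [[-1.0, 0.0, 0.022], [-0.022, 0.001, -1.0], [-0.0, -1.0, -0.001]]
ft_force: [1.3, 13.2, 9.5]
gripper_width: 0.027
```

```bash
python3 - <<'E'
from station import bot
s=bot.observe();print(s['tool_pos'],s['ft_force'],s['gripper_width'],s['time_s'])
print(bot.sign_off())
E
```

```text
[ 0.56368884 -0.25846158  0.04939917] [ 1.3267817  13.23857285  9.50221224] 0.027002223532539546 16.1
the job is handed in; nothing more can be done
None
```

The job is handed in at 16.1 s, and every step looks complete from my measurements, though I get no verdict.

- **Door and hasp:** I pushed the door shut until it hit its stop. Then I folded the hasp flat over the staple; the last pictures show the door shut, the leaf flat and the staple in its slot.
- **Handle:** I pinched the grip with the button squeezed in; the opening closed to 27 mm, against 33 mm with the button out. I drew the handle past the first stop to a hard stop, with the fingers still closed on the grip.

**Last checks:**
- The TCP travelled about 167 mm along the draw, against 168–170 mm for the second stop and the 163 mm needed. I could not measure the handle itself, so the missing 1–3 mm is unexplained; it may be play or a slight slip.
- The TCP did not move when I asked for 1 mm more, so it was hard against the stop. I then eased the pull from 24 N to 13 N before handing in.
- The bystanders in view looked undisturbed. In the last top picture the arm hides the brick stack and half hides the white wagon; the wagon looks in place in the scene picture.

**Irregularity:** while pushing the door against its stop, the measured force on the tool briefly reached about 41 N. It went through the fingers, which as I read it the 40 N arm and gripper-body limit does not cover. It stayed well under the 120 N wrist limit.

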